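Hook the spare ledge shelf into the slotted rack

ROBOT

A 7-joint arm with a two-finger parallel gripper is mounted at the origin on a cart in front of the work surface, level with it; the furniture and walls round the work are solid. World frame = base frame: x ahead of the robot, y to its left, z up, the work surface at z = 0. Lengths are in m, angles in rad, forces in N, time in s.
With the tool pointing down it reaches from about 0.4 to 0.85 m from the base axis. Payload 10.4 kg.
Tool frame: the origin (TCP) lies midway between the tips of the shut fingers; the grasp point (between the pads) lies 19 mm behind it; z points along the fingers, y is the line along which they close (so a half turn about z gives the same grasp; the last joint's range is limited). The gripper opens to 85 mm and grips with 20 to 120 N. Pads are 22 mm wide; open, the fingers measure 114 mm over their backs; the gripper's body (76 mm by 85 mm) begins 54 mm behind the grasp point. The pads swing forward as they close: fully open they stand 13 mm farther back than shut.
Start: joints at [-1.166, 0.332, -0.065, 1.46, 0.022, 1.35, -0.088], TCP at [0.259, 0.569, 0.231] pointing down, gripper open.
Joint ranges: [-2.6, 2.6], [-0.5, 2.12], [-1.47, 1.34], [0.16, 2.42], [-1.27, 4.41], [0.06, 2.06], [-2.6, 2.6]. Speed limits (rad/s): [2.22, 2.22, 2.79, 2.79, 3.14, 3.14, 3.14].

INTERFACE

Orientations are given as a unit quaternion [w, x, y, z].
In Python, from rig import arm gives the robot as it stands.
- The arm moves only by the tool jog_arm, never from a script. Its argument "moves" is one flat list of numbers, 7 for each row, row after row: the turn, a rotation vector about the tool's x, y, z in units of 90 degrees (1.0 is 90 degrees), then the shift along the tool's x, y, z in units of 0.2 m (1.0 is 0.2 m), then the closure, from 0 (fully open) to 1 (shut). A call has 1 to 20 rows; each row is the pose to reach, as a shift and turn from the pose commanded when the call began, along the tool's axes at that moment; what a row does not reach only later rows make up. A row lasts 1/10 s, in which the tool goes at most 50 mm and 8.59 degrees, less where a joint would pass 70% of its speed; a pose out of reach is approached as far as the arm can. A call with a number of a shift or a turn outside -1 to 1 is refused whole. A call with a gripper value outside its range is refused whole. The fingers move at their own pace and stop on an object; the grip force is fixed at half the most. Time passes only in rows, so rows that repeat a pose let the fingers close. It gives the time, the measured TCP pose, the force, the opening and the grip force at its end, in the units of the state.
- arm.read_state(): the state, without advancing time (a new reading comes with each control period).
- arm.get_image(name): name is "scene" or "top"; returns (picture, depth): 420x560x3 uint8, blue, green, red; 420x560 float32, m along the optical axis (not along the pixel's ray), 0 where there is no reading.
- arm.camera_info(name): a dict with "vfov" (degrees; the focal length in pixels is half the picture's height over the tangent of half this angle, whatever the lens; pixels are square), "cx", "cy" (the principal point, pixels), "k1" (the pictures are not rectified: a ray, as slopes to the right and down, at radius r is drawn at 1 + k1 r^2 times it, then the intrinsics apply), "rvec" (rotation vector, rad) and "tvec" (3), from world to camera coordinates, as OpenCV has them. Camera axes: x right, y down, z forward; pixel columns grow to the right and rows downward; lengths in m; the calibration is good to about 2 mm. A picture is of the moment at which its call begins. camera_info takes no time and is no camera call.
- arm.close_job(): hands the job in; it is judged then, once.
The state is a dict: "t": time; "q": joint angles; "joint_velocities": joint speeds; "joint_efforts": joint torques, N m; "tcp_pos": TCP position; "orientation": TCP orientation; "wrist_force": force on the tool from outside, world axes, zero at the start; "wrist_torque": the same for the moment, N m; "opening": finger opening in m; "finger_force": force on a finger pad.
Only numpy, scipy, OpenCV 4.12 (cv2) and the standard library are available. Lean on these libraries where they do the work, as an engineer would, in place of code of your own. Each camera call takes 0.05 s, during which the arm holds its last target. There are 200 camera calls.

TASK

Fit the spare oak shelf that is stowed on the worktop under the rack's bottom shelf: draw it out by the end that sticks out at the left and let go of it on the worktop, because it cannot be fitted from that end. Then take it again by the middle of its back board, hook its two tabs into the topmost pair of slots in the uprights and push it firmly down past the spring catches until both tabs are fully home, then let go. Leave the things on the bottom shelf and round about where they are.

Things in the scene. Friction and masses are not known exactly. Their poses are not given: they have to be found in the camera images.
- rack: Rack, fixed: two aluminium slotted uprights (30 wide, 22 deep, 360 tall), centres 200 apart, 170 clear between them. Origin: on the worktop, midway between them, in the plane of their front faces; x away from the robot, y left, z up. Four pairs of slots, bottom edges at z = 94 (in use), 144, 194, 244; the face is 4 thick. Cross straps join their backs only below z = 180; above it is open between them.
- bottom_shelf (a point): Middle of the front top edge of the rack's bottom shelf, an oak shelf like the spare one, hooked into the lowest slots: (-78, 0, 74) in the rack's frame, axes as the rack's. Its underside is at z = 64, its ledge at 74, its back board reaches 110; it reaches 155 either side of the middle.
- slot_left (a point): Middle of the bottom edge of the topmost slot of the left (+y) upright, in its front face: (0, 100, 244) in the rack's frame, axes as the rack's. The slot is 32 tall (upwards from here) and 10 wide.
- slot_right (a point): The same for the right upright: (0, -100, 244) in the rack's frame.
- shelf: Spare oak shelf, 310 long (y), 78 deep, 46 tall, 0.2 to 0.4 kg, standing upright on the worktop under the bottom shelf, back to the uprights; its left (+y) end sticks out 90 to 115 beyond it. Origin: middle of its length, back face, underside; x out of its back, z up. L section: floor 10 thick, x = -78 to 0; plain back board 10 thick (x = -10 to 0), z = 0 to 46. It slides.
- shelf_back (a point): Centre of the shelf's back board: (-5, 0, 23) in the shelf's frame, axes as the shelf's. The left end of the board is 155 along +y.
- tab_left (a point): Left steel tab: point on the back face under its neck, (0, 100, 30) in the shelf's frame. 6 thick in y; reaches 13 behind the face; neck z = 30 to 42, then a hook down to z = 18, at least 5 off the face. It enters a slot with the shelf 16 (13 to 19) above its seat, back face against the upright. Then push the shelf straight down till the neck sits on the slot's edge: this point then meets the slot's.
- tab_right (a point): The same for the right tab, at (0, -100, 30) in the shelf's frame. A spring roller inside each upright holds the tabs up 5 to 9 short of home; pushing down with 10 to 20 N snaps them past it. Merely let go, the shelf stays up there. Seated, it sags forward 2 to 3 degrees and 1 to 2 off the face.
- jigger: Bystander: the gold jigger on the rack's bottom shelf, 47 dia x 101 tall; origin under its centre.
- bauble: Bystander: a copper-brown bauble, 52 dia x 60 tall, on the rack's bottom shelf; origin under its centre.
- can: Bystander: a dark blue drink can, 53 dia x 135 tall, on the worktop to the right; origin under its centre.

How it is judged:
By the outcome, as a careful person would: the job done as asked, in the order asked, and still so for the second after the job is handed in, with the robot touching nothing.
It also fails if it takes over 58 s, if anything falls off the work surface, if the arm or the gripper's body presses on something with over 40 N, if the wrist force passes 120 N, or if a joint passes its speed limit or range.

## Working session

There is one attempt and no reset: what is moved stays moved. The work goes in short steps, Python scripts to look and compute and a tool call to move; the robot and the scene stay as the last step left them, time stands still between calls to the robot, and variables do not carry over. Pictures are saved under pics/ and viewed, at most 10 in all, crops included, and the job is handed in when it is done.

Besides the shell and the picture viewer there is one more tool, called after "Call:" by a JSON object that holds its "method" and its "body", one argument or row to a line. jog_arm: Moves the arm, as the interface text tells. Its arguments: {"type":"object","properties":{"moves":{"type":"array","items":{"type":"number"}}},"required":["moves"]}

```bash
ls; mkdir -p pics; python3 - <<'E'
from rig import arm
import cv2,numpy as np
s=arm.read_state();print({k:np.round(v,3).tolist() for k,v in s.items()})
for n in("scene","top"):
    i,d=arm.get_image(n);cv2.imwrite(f"pics/{n}0.png",i);np.save(f"pics/{n}0.npy",d);print(n,arm.camera_info(n))
E
```

```text
pics
{'t': 0.0, 'q': [-1.166, 0.333, -0.065, 1.461, 0.022, 1.35, -0.088], 'joint_velocities': [0.0, -0.0, 0.001, -0.0, -0.0, -0.0, 0.002], 'joint_efforts': [-0.0, -62.546, 0.049, -39.161, 0.016, 0.01, -0.0], 'tcp_pos': [0.259, 0.568, 0.231], 'orientation': [-0.0, 0.212, 0.977, -0.001], 'wrist_force': [0.551, -0.024, -0.491], 'wrist_torque': [-0.018, -0.009, -0.064], 'finger_force': 0.0, 'opening': 0.085}
scene {'vfov': 54.51506762357488, 'cx': 282.85898513639745, 'cy': 207.48246872440993, 'k1': -0.11338729632235262, 'rvec': array([ 2.18207246, -0.6740447 ,  0.28860793]), 'tvec': array([-0.49719467,  0.30868842,  0.92923755])}
top {'vfov': 47.605374590192085, 'cx': 280.91084119528523, 'cy': 207.33340119848833, 'k1': -0.052331767621921814, 'rvec': array([ 2.19048122, -2.03176645,  0.20358261]), 'tvec': array([-0.086813  ,  0.56338909,  1.22358767])}
```

View pics/scene0.png

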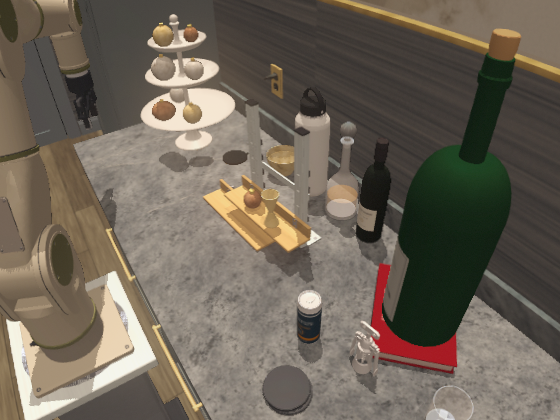

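View pics/top0.png

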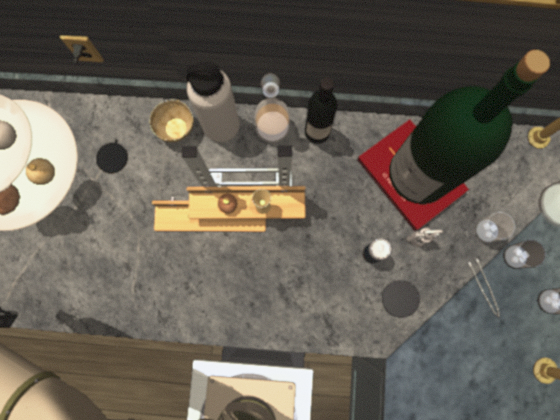

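Scene view: the rack stands at about (280,170), with the shelves at (205–315, 180–245). Top view: uprights at (195,160) and (285,160), bottom shelf spanning (188–305, 187–220), spare shelf's end at (155–188, 202–232).

```bash
cat > h.py <<'E'
import cv2,numpy as np
from scipy.spatial.transform import Rotation as R
from rig import arm
class Cam:
    def __init__(s,n):
        c=arm.camera_info(n);s.R=cv2.Rodrigues(c["rvec"])[0];s.t=np.array(c["tvec"]);s.f=210/np.tan(np.radians(c["vfov"]/2));s.cx,s.cy,s.k=c["cx"],c["cy"],c["k1"]
        s.C=-s.R.T@s.t
    def slopes(s,u,v):
        d=np.stack([(np.asarray(u,float)-s.cx)/s.f,(np.asarray(v,float)-s.cy)/s.f],-1);x=d.copy()
        for _ in range(15): x=d/(1+s.k*(x**2).sum(-1,keepdims=True))
        return x
    def ray(s,u,v):
        x=s.slopes(u,v);return np.concatenate([x,np.ones(x.shape[:-1]+(1,))],-1)@s.R
    def plane(s,u,v,z):
        r=s.ray(u,v);return s.C+r*((z-s.C[2])/r[...,2])[...,None]
    def cloud(s,d):
        v,u=np.mgrid[:420,:560];return s.C+s.ray(u,v)*d[...,None]
    def proj(s,p):
        c=np.asarray(p)@s.R.T+s.t;x=c[...,:2]/c[...,2:];x=x*(1+s.k*(x**2).sum(-1,keepdims=True));return x*s.f+[s.cx,s.cy]
E
python3 - <<'E'
from h import *
for n in("top","scene"):
    c=Cam(n);d=np.load(f"pics/{n}0.npy");i=cv2.imread(f"pics/{n}0.png");P=c.cloud(d)
    print(n,c.C)
    h=cv2.cvtColor(i,cv2.COLOR_BGR2HSV)
    oak=(h[...,0]>8)&(h[...,0]<28)&(h[...,1]>110)&(h[...,2]>90)
    roi=(abs(P[...,0]-.62)<.25)&(abs(P[...,1]-.1)<.4)&(d>0)
    z=P[...,2]
    for nm,lo,hi in(("floor spare",.004,.018),("spare back",.038,.052),("ledge",.068,.08),("back top",.105,.115),):
        m=oak&roi&(z>lo)&(z<hi);q=P[m]
        if len(q)>5:
            rect=cv2.minAreaRect((q[:,:2]*1000).astype(np.float32));print(nm,len(q),q.mean(0).round(3),rect,)
    m=roi&(z>.345)&(z<.375)
    nl,lab,st,ce=cv2.connectedComponentsWithStats(m.astype(np.uint8))
    for k in range(1,nl):
        if st[k,4]>8:print("hi",st[k],P[lab==k].mean(0).round(3),P[lab==k].min(0).round(3),P[lab==k].max(0).round(3))
    x0,y0,w,hh=(140,80,190,170) if n=="top" else (190,90,140,170)
    cr=i[y0:y0+hh,x0:x0+w];cv2.imwrite(f"pics/{n}0c.png",cv2.resize(cr,None,fx=3.5,fy=3.5,interpolation=cv2.INTER_CUBIC))
E
```

```text
top [ 0.31448775 -0.06394877  1.31115162]
floor spare 1833 [0.541 0.181 0.01 ] ((668.0309448242188, 105.38592529296875), (341.0240478515625, 416.5416564941406), 2.912562608718872)
spare back 348 [0.717 0.279 0.044] ((702.7276000976562, 275.3958740234375), (294.00689697265625, 110.19832611083984), 4.843658447265625)
ledge 2269 [0.562 0.045 0.073] ((616.17919921875, 128.26406860351562), (474.7476806640625, 238.2445526123047), 57.162410736083984)
back top 500 [0.593 0.061 0.109] ((573.55078125, 48.4764404296875), (68.22474670410156, 305.0425109863281), 5.087518692016602)
hi [194  65  18   8 115] [0.809 0.148 0.348] [0.801 0.128 0.345] [0.818 0.168 0.353]
hi [182 146  16  14 202] [0.609 0.15  0.362] [0.597 0.135 0.345] [0.625 0.167 0.368]
hi [277 146  15  13 195] [ 0.624 -0.047  0.362] [ 0.614 -0.062  0.345] [ 0.638 -0.031  0.37 ]
scene [ 0.14043065 -0.71336315  0.82302232]
floor spare 1335 [0.528 0.137 0.009] ((662.4434814453125, 158.78756713867188), (336.88031005859375, 312.1466369628906), 3.496767044067383)
spare back 153 [0.723 0.288 0.045] ((699.270751953125, 267.9320068359375), (290.3929748535156, 119.21719360351562), 9.877041816711426)
ledge 1503 [0.562 0.021 0.073] ((616.4747314453125, 144.30250549316406), (519.4349975585938, 222.60928344726562), 62.78235626220703)
back top 332 [0.585 0.037 0.109] ((571.6151123046875, 46.27970886230469), (71.74906921386719, 306.76458740234375), 4.364364147186279)
hi [308  87  11   6  38] [0.808 0.146 0.348] [0.8   0.13  0.345] [0.818 0.165 0.351]
hi [245  99  14  12 128] [0.607 0.145 0.358] [0.597 0.133 0.346] [0.622 0.167 0.366]
hi [293 126  17  16 181] [ 0.623 -0.052  0.359] [ 0.612 -0.065  0.345] [ 0.639 -0.03   0.367]
```

View pics/top0c.png

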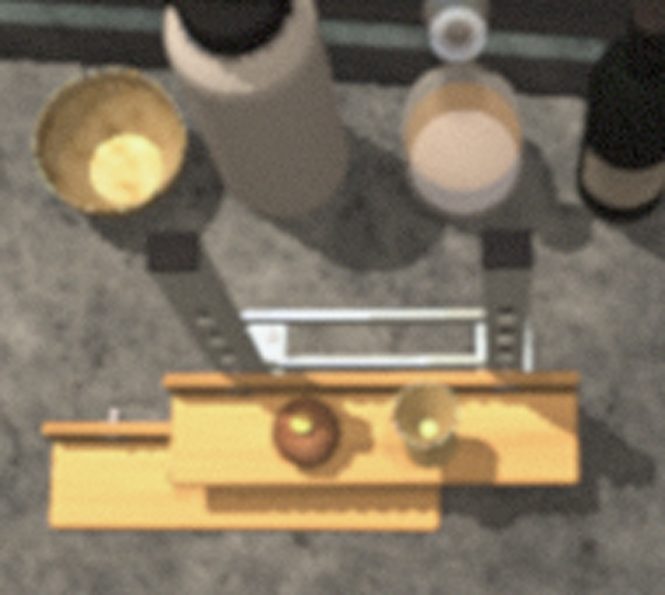

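View pics/scene0c.png

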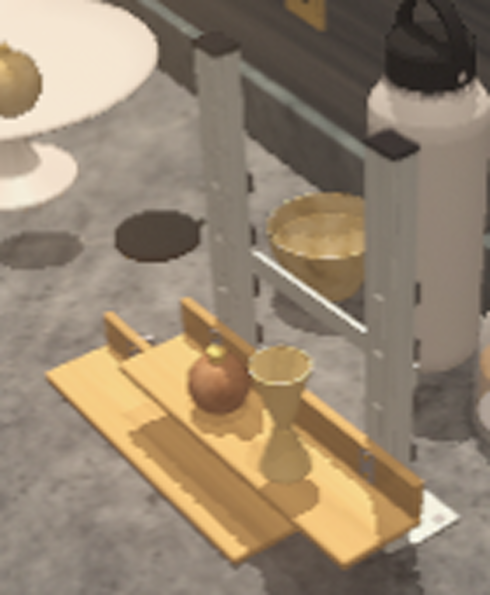

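Close-ups: the spare's back-left corner is at crop (42,424), front-left (50,528) and front-right (440,528). The bottom shelf's front corners are at (168,484) and (578,484). The spare's back lies a little ahead of the bottom shelf's.

```bash
python3 - <<'E'
from h import *
c=Cam("top");f=lambda x,y,z:c.plane(x/3.5+140-.36,y/3.5+80-.36,z).round(4)
for nm,x,y,z in(("sp FL",50,528,.01),("sp FR",440,528,.01),("sp BL top",42,424,.046),("sp bd front-left",42,436,.046),("bs FL",168,484,.074),("bs FR",578,484,.074),("bs BL",163,375,.11),("bs BR",579,375,.11)):print(nm,f(x,y,z))
i=cv2.imread("pics/top0.png");g=i.max(2)
for x0,y0 in((178,140),(272,140)):
    m=(g[y0:y0+22,x0:x0+24]<50).astype(np.uint8);n,l,s,ce=cv2.connectedComponentsWithStats(m);k=1+np.argmax(s[1:,4])
    p=np.argwhere(l==k)[:,::-1]+[x0,y0];r=cv2.minAreaRect(c.plane(p[:,0],p[:,1],.36)[:,:2].astype(np.float32)*1000);print("cap",s[k,4],r)
d=np.load("pics/top0.npy");P=c.cloud(d);
# height map: max z in 5cm cells
for y in np.arange(.7,-.15,-.05):
    print("%.2f"%y,[int(1000*max(P[(abs(P[...,0]-x)<.025)&(abs(P[...,1]-y)<.025)&(d>0)][:,2],default=0)) for x in np.arange(.3,.85,.05)])
E
```

```text
sp FL [0.486  0.3026 0.01  ]
sp FR [ 0.5094 -0.0056  0.01  ]
sp BL top [0.5622 0.3092 0.046 ]
sp bd front-left [0.5527 0.308  0.046 ]
bs FL [0.5178 0.1993 0.074 ]
bs FR [ 0.5411 -0.1095  0.074 ]
bs BL [0.5934 0.2048 0.11  ]
bs BR [ 0.6165 -0.1036  0.11  ]Traceback (most recent call last):
  File "<stdin>", line 6, in <module>
    return _wrapfunc(a, 'argmax', axis=axis, out=out, **kwds)
    return bound(*args, **kwds)
ValueError: attempt to get argmax of an empty sequence
```

```bash
python3 - <<'E'
from h import *
d=np.load("pics/top0.npy");c=Cam("top");P=c.cloud(d)
for y in np.arange(.7,-.15,-.05):
    print("%.2f"%y,[int(1000*max(P[(abs(P[...,0]-x)<.025)&(abs(P[...,1]-y)<.025)&(d>0)][:,2],default=0)) for x in np.arange(.3,.85,.05)])
E
```

```text
0.70 [7, 5, 6, 7, 0, 0, 0, 0, 0, 0, 151]
0.65 [7, 5, 7, 166, 201, 201, 135, 131, 286, 293, 151]
0.60 [6, 7, 5, 151, 292, 286, 335, 338, 292, 292, 151]
0.55 [8, 5, 7, 149, 292, 292, 328, 331, 292, 153, 8]
0.50 [6, 7, 7, 7, 150, 151, 150, 151, 152, 8, 5]
0.45 [7, 7, 5, 6, 5, 5, 8, 15, 17, 18, 6]
0.40 [5, 10, 6, 8, 10, 6, 6, 17, 17, 6, 6]
0.35 [6, 7, 6, 9, 7, 6, 7, 9, 5, 71, 76]
0.30 [7, 5, 5, 8, 15, 50, 7, 5, 6, 76, 51]
0.25 [6, 6, 8, 5, 14, 49, 45, 8, 7, 75, 73]
0.20 [9, 7, 7, 5, 79, 78, 112, 5, 6, 266, 340]
0.15 [6, 7, 6, 7, 78, 81, 368, 182, 7, 313, 352]
0.10 [6, 6, 7, 7, 75, 140, 179, 183, 5, 271, 343]
0.05 [10, 5, 7, 6, 16, 179, 114, 185, 6, 89, 134]
-0.00 [7, 7, 7, 7, 14, 178, 178, 185, 6, 116, 309]
-0.05 [7, 8, 7, 9, 5, 80, 369, 369, 7, 90, 135]
-0.10 [7, 6, 6, 7, 6, 79, 113, 8, 5, 196, 318]
```

Call:
{"method": "jog_arm", "body": {
  "moves": [0,0,0.1,-0.25,-0.08,0,0,0,0,0.19,-0.5,-0.17,0,0,0,0,0.28,-0.75,-0.25,0,0.2,0,0,0.37,-1,-0.34,0.1,0.3,0,0,0.46,-1,-0.34,0.1,0.3,0,0,0.55,-1,-0.34,0.1,0.3,0,0,0.64,-1,-0.34,0.1,0.3,0,0,0.68,-1,-0.34,0.1,0.3,0,0,0.68,-1,-0.34,0.1,0.3]
}}

```text
t: 1.0
tcp_pos: [0.4129, 0.4237, 0.2109]
orientation: [0.0, 0.68, 0.733, -0.0]
wrist_force: [-0.1, -0.0, 1.3]
opening: 0.0599
finger_force: 0.0
```

```bash
cat >> h.py <<'E'
YAW=np.radians(4.31);O=np.array([.607,.051,0]);RX=np.array([np.cos(YAW),np.sin(YAW),0]);RY=np.array([-np.sin(YAW),np.cos(YAW),0])
def rack(p):p=np.asarray(p)-O;return np.array([p@RX,p@RY,p[2]])
def world(x,y,z):return O+x*RX+y*RY+np.array([0,0,z])
RD=R.from_matrix(np.stack([np.cross(RX,[0,0,-1]),RX,[0,0,-1]],1))
def go(p,Rd=RD):
    s=arm.read_state();q=s["orientation"];r=R.from_quat([q[1],q[2],q[3],q[0]])
    print("t",round(s["t"],2),"tcp rack mm",(rack(s["tcp_pos"])*1000).round(1),"F",np.round(s["wrist_force"],1),"open",round(s["opening"],4),"ff",round(s["finger_force"],1))
    print("turn",((r.inv()*Rd).as_rotvec()/(np.pi/2)).round(4),"shift",(r.inv().apply(p-s["tcp_pos"])/.2).round(4))
E
python3 - <<'E'
from h import *
p=np.array([.5589,.2869,.13]);print(rack(p));go(p);p[2]=.015;go(p)
E
```

```text
[-0.03023544  0.23884773  0.13      ]
t 1.0 tcp rack mm [-165.5  386.2  210.9] F [-0.1 -0.   1.3] open 0.0599 ff 0.0
turn [-0.0003  0.0003 -0.0008] shift [-0.7359  0.6776  0.4048]
t 1.0 tcp rack mm [-165.5  386.2  210.9] F [-0.1 -0.   1.3] open 0.0599 ff 0.0
turn [-0.0003  0.0003 -0.0008] shift [-0.7356  0.6779  0.9798]
```

Call:
{"method": "jog_arm", "body": {
  "moves": [0,0,0,-0.19,0.17,0.1,0.35,0,0,0,-0.38,0.34,0.2,0.35,0,0,0,-0.56,0.51,0.3,0.35,0,0,0,-0.735,0.678,0.4,0.35,0,0,0,-0.735,0.678,0.5,0.35,0,0,0,-0.735,0.678,0.6,0.35,0,0,0,-0.735,0.678,0.7,0.35,0,0,0,-0.735,0.678,0.8,0.35,0,0,0,-0.735,0.678,0.86,0.35,0,0,0,-0.735,0.678,0.92,0.35,0,0,0,-0.735,0.678,0.97,0.35,0,0,0,-0.735,0.678,0.98,0.35,0,0,0,-0.735,0.678,0.98,0.35]
}}

```text
t: 2.3
tcp_pos: [0.5593, 0.2875, 0.0154]
orientation: [-0.0, 0.68, 0.733, 0.0]
wrist_force: [-0.3, -0.1, 0.3]
opening: 0.0555
finger_force: 0.0
```

```bash
python3 - <<'E'
from h import *
p=np.array([.5589,.2869,.015]);go(p)
i,d=arm.get_image("top");j,_=arm.get_image("scene")
a=cv2.resize(i[120:240,135:285],None,fx=2.6,fy=2.6,interpolation=3);b=cv2.resize(j[130:250,175:325],None,fx=2.6,fy=2.6,interpolation=3)
cv2.imwrite("pics/g1.png",np.hstack([a,b]))
E
```

```text
t 2.3 tcp rack mm [-29.8 239.4  15.4] F [-0.3 -0.1  0.3] open 0.0555 ff 0.0
turn [ 0. -0. -0.] shift [-0.0027 -0.0023  0.0018]
```

View pics/g1.png

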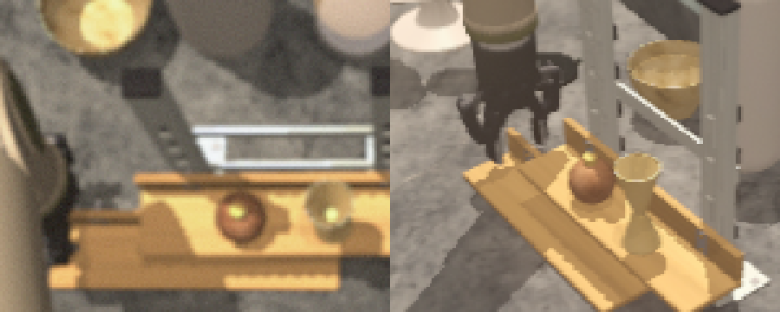

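The fingers straddle the spare's back board at its left end (right half, about (510,130)). Next: close, then draw.

Call:
{"method": "jog_arm", "body": {
  "moves": [0,0,0,0,0,0,1,0,0,0,0,0,0,1,0,0,0,0,0,0,1,0,0,0,0,0,0,1,0,0,0,0,0,0,1,0,0,0,0,0,0,1,0,0,0,0,0,0,1]
}}

```text
t: 3.1
tcp_pos: [0.5596, 0.2876, 0.0158]
orientation: [0.0, 0.68, 0.733, 0.0]
wrist_force: [-0.2, -0.3, 5.8]
opening: 0.0092
finger_force: 59.7
```

Call:
{"method": "jog_arm", "body": {
  "moves": [0,0,0,0.03,-0.02,0,1,0,0,0,0.08,-0.06,0,1,0,0,0,0.13,-0.11,0,1,0,0,0,0.18,-0.16,0,1,0,0,0,0.23,-0.21,0,1,0,0,0,0.28,-0.26,0,1,0,0,0,0.33,-0.3,0,1,0,0,0,0.38,-0.35,0,1,0,0,0,0.43,-0.4,0,1,0,0,0,0.48,-0.44,0,1,0,0,0,0.53,-0.49,0,1,0,0,0,0.58,-0.53,0,1,0,0,0,0.62,-0.57,0,1,0,0,0,0.65,-0.6,0,1,0,0,0,0.65,-0.6,0,1,0,0,0,0.65,-0.6,0,1]
}}

```text
t: 4.7
tcp_pos: [0.4286, 0.4097, 0.0157]
orientation: [-0.001, 0.679, 0.734, 0.0]
wrist_force: [-3.0, 1.1, 6.9]
opening: 0.009
finger_force: 60.1
```

Call:
{"method": "jog_arm", "body": {
  "moves": [0,0,0,0,0,0,0.35,0,0,0,0,0,0,0.35,0,0,0,0,0,0,0.35,0,0,0,0,0,0,0.35,0,0,0,0,0,-0.1,0.35,0,0,0,0,0,-0.25,0.35,0,0,0,0,0,-0.4,0.35,0,0,0,0,0,-0.55,0.35,0,0,0,0.2,0,-0.7,0.35,0,0,0,0.2,0,-0.8,0.35,0,0,0,0.2,0,-0.8,0.35]
}}

```text
t: 5.8
tcp_pos: [0.4275, 0.4499, 0.1783]
orientation: [-0.0, 0.68, 0.734, 0.002]
wrist_force: [0.9, -0.5, 0.3]
opening: 0.0553
finger_force: 0.0
```

```bash
python3 - <<'E'
from h import *
go(np.zeros(3))
i,d=arm.get_image("top");j,_=arm.get_image("scene");np.save("pics/t1.npy",d);cv2.imwrite("pics/t1.png",i);cv2.imwrite("pics/s1.png",j)
a=cv2.resize(i[130:270,120:310],None,fx=4,fy=4,interpolation=2)
cv2.imwrite("pics/t1c.png",a)
E
```

```text
t 5.8 tcp rack mm [-149.   411.3  178.3] F [ 0.9 -0.5  0.3] open 0.0553 ff 0.0
turn [ 0.002  -0.0024  0.0006] shift [-2.0837 -2.3052  0.8765]
```

View pics/t1c.png

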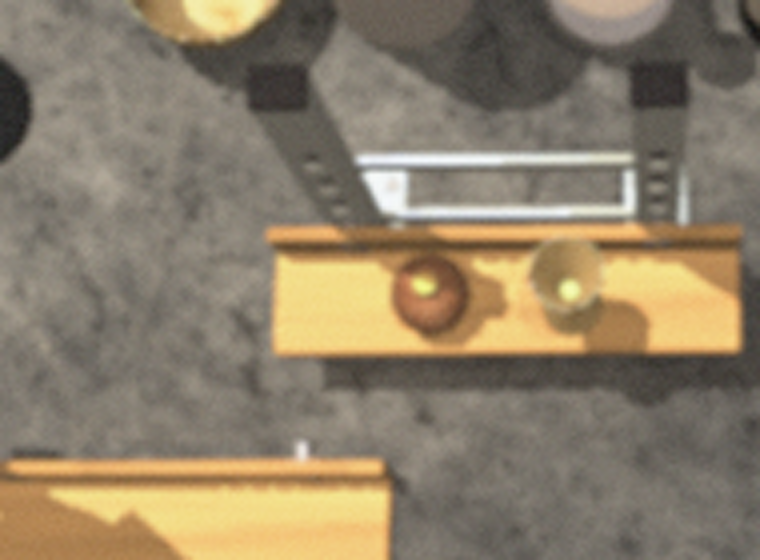

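The spare is out and parallel to the rack: back-right corner at crop (386,461), right tab at (302,450), bystanders unmoved.

```bash
python3 - <<'E'
from h import *
c=Cam("top")
for x,y in((386,461),(302,459),(8,461)):
    p=c.plane(x/4+120-.375,y/4+130-.375,.046);print((rack(p)*1000).round(1))
i=cv2.imread("pics/t1.png");h=cv2.cvtColor(i,cv2.COLOR_BGR2HSV)
m=((h[...,0]>8)&(h[...,0]<28)&(h[...,1]>100)&(h[...,2]>60)).astype(np.uint8);m[:240]=0;m[:,:80]=0;m[:,230:]=0
k,l,s,ce=cv2.connectedComponentsWithStats(m)
for a in range(1,k):
    if s[a,4]>60:print(s[a])
cols=range(124,216,6)
print([(u,int(np.argmax(m[:,u]))) for u in cols])
pts=np.array([(u,np.argmax(m[:,u])-.5) for u in cols]);w=c.plane(pts[:,0],pts[:,1],.046);w=w[abs(w[:,0]-np.median(w[:,0]))<.03];f=np.polyfit(w[:,1],w[:,0],1);print("yaw",np.degrees(np.arctan(-f[0])))
E
```

```text
[-145.9   81.1   46. ]
[-144.7  137.4   46. ]
[-146.4  335.7   46. ]
[ 101  244  117   32 3434]
[(124, 244), (130, 245), (136, 245), (142, 245), (148, 245), (154, 245), (160, 245), (166, 245), (172, 245), (178, 245), (184, 245), (190, 245), (196, 246), (202, 245), (208, 245), (214, 245)]
yaw 4.078379804997631
```

```bash
python3 - <<'E'
from h import *
go(world(-.151,.2365,.10));go(world(-.151,.2365,.015))
E
```

```text
t 5.9 tcp rack mm [-149.6  408.9  175. ] F [ 0.3 -0.6 -0.7] open 0.0557 ff 0.0
turn [ 0.      0.0001 -0.0005] shift [-0.862  -0.0061  0.3751]
t 5.9 tcp rack mm [-149.6  408.9  175. ] F [ 0.3 -0.6 -0.7] open 0.0557 ff 0.0
turn [ 0.      0.0001 -0.0005] shift [-0.8619 -0.0061  0.8001]
```

Call:
{"method": "jog_arm", "body": {
  "moves": [0,0,0,-0.2,0,0,0.35,0,0,0,-0.42,0,0.05,0.35,0,0,0,-0.64,0,0.1,0.35,0,0,0,-0.8,-0.006,0.2,0.35,0,0,0,-0.862,-0.006,0.3,0.35,0,0,0,-0.862,-0.006,0.42,0.35,0,0,0,-0.862,-0.006,0.54,0.35,0,0,0,-0.862,-0.006,0.64,0.35,0,0,0,-0.862,-0.006,0.72,0.35,0,0,0,-0.862,-0.006,0.78,0.35,0,0,0,-0.862,-0.006,0.8,0.35,0,0,0,-0.862,-0.006,0.8,0.35,0,0,0,-0.862,-0.006,0.8,0.35]
}}

```text
t: 7.2
tcp_pos: [0.4389, 0.276, 0.0158]
orientation: [0.0, 0.68, 0.733, 0.0]
wrist_force: [0.4, -0.6, 0.2]
opening: 0.0558
finger_force: 0.0
```

Call:
{"method": "jog_arm", "body": {
  "moves": [0,0,0,0,0,0,1,0,0,0,0,0,0,1,0,0,0,0,0,0,1,0,0,0,0,0,0,1,0,0,0,0,0,0,1,0,0,0,0,0,0,1,0,0,0,0,0,0,1]
}}

```text
t: 7.9
tcp_pos: [0.4389, 0.2762, 0.0158]
orientation: [-0.0, 0.68, 0.733, 0.0]
wrist_force: [-1.3, -0.6, 5.5]
opening: 0.0089
finger_force: 59.8
```

```bash
python3 - <<'E'
from h import *
go(world(-.1,.0,.26))
E
```

```text
t 7.9 tcp rack mm [-150.7  237.2   15.8] F [-1.3 -0.6  5.5] open 0.0089 ff 59.8
turn [ 0.0004 -0.0004 -0.0002] shift [-1.1852  0.2547 -1.2215]
```

Call:
{"method": "jog_arm", "body": {
  "moves": [0,0,0,0,0,-0.06,1,0,0,0,0,0,-0.16,1,0,0,0,0,0,-0.28,1,0,0,0,0,0,-0.4,1,0,0,0,0,0,-0.52,1,0,0,0,0,0,-0.64,1,0,0,0,0,0,-0.76,1,0,0,0,0,0,-0.88,1,0,0,0,-0.05,0,-0.96,1,0,0,0,-0.15,0,-1,1,0,0,0,-0.27,0,-1,1,0,0,0,-0.39,0,-1,1,0,0,0,-0.51,0,-1,1,0,0,0,-0.63,0,-1,1,0,0,0,-0.75,0,-1,1,0,0,0,-0.86,0,-1,1,0,0,0,-0.94,0,-1,1,0,0,0,-1,0,-1,1,0,0,0,-1,0,-1,1,0,0,0,-1,0,-1,1]
}}

```text
t: 9.9
tcp_pos: [0.4533, 0.0767, 0.2151]
orientation: [-0.0, 0.68, 0.733, -0.0]
wrist_force: [0.4, 0.4, -4.2]
opening: 0.0091
finger_force: 58.9
```

```bash
python3 - <<'E'
from h import *
go(world(-.065,.0,.2458))
E
```

```text
t 9.9 tcp rack mm [-151.4   37.2  215.1] F [ 0.4  0.4 -4.2] open 0.0091 ff 58.9
turn [-0.0002 -0.0002 -0.0003] shift [-0.1857  0.4319 -0.1535]
```

Call:
{"method": "jog_arm", "body": {
  "moves": [0,0,0,-0.04,0.04,-0.05,1,0,0,0,-0.09,0.1,-0.1,1,0,0,0,-0.14,0.18,-0.15,1,0,0,0,-0.186,0.26,-0.154,1,0,0,0,-0.186,0.34,-0.154,1,0,0,0,-0.186,0.4,-0.154,1,0,0,0,-0.186,0.432,-0.154,1,0,0,0,-0.186,0.432,-0.154,1,0,0,0,-0.186,0.432,-0.154,1]
}}

```text
t: 10.8
tcp_pos: [0.542, 0.0463, 0.2458]
orientation: [-0.0, 0.68, 0.733, -0.0]
wrist_force: [-1.1, 0.8, -3.3]
opening: 0.0091
finger_force: 59.1
```

```bash
python3 - <<'E'
from h import *
go(world(-.005,.0,.2458))
i,d=arm.get_image("top");j,e=arm.get_image("scene");np.save("pics/t2.npy",d);cv2.imwrite("pics/t2.png",i);cv2.imwrite("pics/s2.png",j);np.save("pics/s2.npy",e)
a=cv2.resize(i[130:250,165:315],None,fx=2.6,fy=2.6,interpolation=2);b=cv2.resize(j[85:235,190:330],None,fx=2.6,fy=2.6,interpolation=2)[:390]
a=cv2.copyMakeBorder(a,0,b.shape[0]-a.shape[0],0,0,0);print(a.shape)
cv2.imwrite("pics/c2.png",np.hstack([a,b]))
E
```

```text
t 10.8 tcp rack mm [-6.520e+01  2.000e-01  2.458e+02] F [-1.1  0.8 -3.3] open 0.0091 ff 59.1
turn [-0.0005  0.      0.0002] shift [-8.000e-04  3.009e-01 -1.000e-04]
(390, 390, 3)
```

View pics/c2.png

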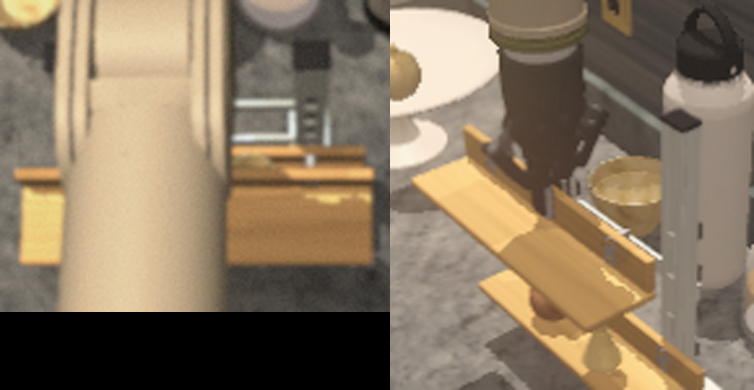

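Left half, top view: shelf ends at (16,172) and (373,172), right tab at (311,160) in line with the right upright's slots at (311,100–130). I'll quantify this.

```bash
python3 - <<'E'
from h import *
c=Cam("top");i=cv2.imread("pics/t2.png")
h=cv2.cvtColor(i,cv2.COLOR_BGR2HSV)
m=((h[...,0]>8)&(h[...,0]<28)&(h[...,1]>90)&(h[...,2]>60))
# shelf board ends, subpixel via saturation transitions on board-top row and floor rows
for v in (195,196,197): 
    s=h[v,:,1].astype(int);print(v,"L",s[166:178].tolist(),"R",s[303:314].tolist())
for v,z in((196,.276),(215,.24),(222,.24)):
    r=np.flatnonzero(m[v,150:330])+150;a,b=rack(c.plane(r[0]-.5,v,z)),rack(c.plane(r[-1]+.5,v,z));print(v,r[0],r[-1],(a*1000).round(1),(b*1000).round(1),"mid",(a+b)[1]*500)
# slots / tab columns on right upright
g=i.max(2).astype(int)
print("exp slots px",[c.proj(world(0,-.1,z)).round(1).tolist() for z in(.11,.16,.21,.26)],"tab exp",c.proj(world(-.065,-.1,.266)).round(1),"uprightR edges",c.proj(world(0,-.085,.36)).round(1),c.proj(world(0,-.115,.36)).round(1),c.proj(world(0.022,-.1,.36)).round(1))
print("cols 276-294")
for v in range(144,197):print(v,g[v,274:296].tolist())
E
```

```text
195 L [32, 38, 28, 38, 63, 94, 120, 129, 128, 131, 131, 131] R [134, 136, 131, 132, 142, 122, 71, 28, 23, 24, 29]
196 L [32, 28, 34, 51, 89, 115, 137, 138, 138, 135, 140, 136] R [131, 129, 130, 130, 138, 132, 86, 25, 28, 32, 32]
197 L [37, 36, 34, 62, 105, 130, 138, 139, 139, 138, 138, 138] R [129, 128, 130, 130, 135, 129, 73, 23, 20, 20, 26]
196 171 308 [-64.4 154.7 276. ] [ -64.5 -153.7  276. ] mid 0.49365133067803824
215 173 308 [-100.9  156.6  240. ] [-100.9 -155.3  240. ] mid 0.6473451465990876
222 173 308 [-117.2  155.9  240. ] [-117.1 -155.1  240. ] mid 0.3750184717483118
exp slots px [[283.9, 186.0], [284.1, 181.1], [284.2, 175.8], [284.3, 170.1]] tab exp [284.4 197.2] uprightR edges [277.4 156.9] [291.8 156.9] [284.6 146.8]
cols 276-294
144 [81, 79, 83, 78, 73, 65, 71, 73, 77, 73, 75, 73, 71, 75, 77, 76, 74, 79, 79, 87, 85, 85]
145 [83, 80, 82, 77, 67, 61, 63, 66, 67, 65, 67, 62, 65, 64, 62, 68, 63, 69, 77, 79, 88, 89]
146 [88, 84, 81, 70, 57, 54, 59, 50, 55, 58, 53, 54, 48, 56, 52, 51, 52, 66, 80, 86, 89, 89]
147 [106, 99, 88, 70, 53, 52, 49, 59, 50, 50, 51, 51, 52, 52, 52,
[... 4553 characters left out ...]
4, 97, 91, 96, 93, 97, 100]
191 [98, 95, 97, 96, 94, 92, 89, 96, 132, 192, 211, 177, 116, 97, 92, 93, 95, 96, 95, 99, 93, 99]
192 [131, 128, 126, 127, 129, 125, 123, 126, 145, 196, 208, 177, 140, 119, 125, 126, 130, 127, 125, 126, 125, 126]
193 [167, 165, 163, 164, 160, 164, 151, 151, 161, 191, 198, 183, 158, 157, 156, 162, 160, 161, 155, 158, 156, 153]
194 [185, 193, 197, 193, 194, 187, 185, 179, 184, 195, 198, 193, 188, 186, 190, 188, 187, 188, 184, 185, 182, 184]
195 [199, 219, 229, 230, 229, 228, 228, 226, 227, 226, 226, 226, 226, 227, 227, 225, 226, 226, 224, 224, 224, 224]
196 [182, 211, 231, 237, 238, 241, 238, 238, 237, 235, 236, 236, 235, 235, 237, 234, 234, 234, 235, 232, 233, 233]
```

Call:
{"method": "jog_arm", "body": {
  "moves": [0,0,0,-0.004,0.04,0,1,0,0,0,-0.004,0.08,0,1,0,0,0,-0.004,0.12,0,1,0,0,0,-0.004,0.15,0,1,0,0,0,-0.004,0.18,0,1,0,0,0,-0.004,0.2,0,1,0,0,0,-0.004,0.22,0,1,0,0,0,-0.004,0.24,0,1,0,0,0,-0.004,0.255,0,1,0,0,0,-0.004,0.27,0,1,0,0,0,-0.004,0.27,0,1]
}}

```text
t: 12.0
tcp_pos: [0.5966, 0.0492, 0.2461]
orientation: [0.0, 0.68, 0.733, 0.0]
wrist_force: [-0.4, -0.3, -3.4]
opening: 0.009
finger_force: 59.0
```

```bash
python3 - <<'E'
from h import *
go(world(-.005,-.0005,.2458))
E
```

```text
t 12.0 tcp rack mm [-10.5  -1.1 246.1] F [-0.4 -0.3 -3.4] open 0.009 ff 59.0
turn [ 0.0001 -0.     -0.0003] shift [0.0028 0.0273 0.0013]
```

Call:
{"method": "jog_arm", "body": {
  "moves": [0,0,0,0,0.01,0,1,0,0,0,0,0.018,0,1,0,0,0,0,0.024,0,1,0,0,0,0,0.03,0,1,0,0,0,0,0.03,0,1]
}}

```text
t: 12.5
tcp_pos: [0.6022, 0.0496, 0.246]
orientation: [-0.0, 0.68, 0.733, -0.0]
wrist_force: [-1.6, 0.1, -2.9]
opening: 0.0096
finger_force: 59.1
```

Call:
{"method": "jog_arm", "body": {
  "moves": [0,0,0,0,0.005,0,1,0,0,0,0,0.01,0,1,0,0,0,0,0.01,0,1]
}}

```text
t: 12.8
tcp_pos: [0.6027, 0.0496, 0.246]
orientation: [-0.002, 0.68, 0.733, -0.001]
wrist_force: [-12.8, -0.7, 1.2]
opening: 0.0093
finger_force: 60.1
```

Contact with the upright's face came at full depth, so both tabs are in. Pushing down.

Call:
{"method": "jog_arm", "body": {
  "moves": [0,0,0,0,-0.004,0.01,1,0,0,0,0,-0.004,0.02,1,0,0,0,0,-0.004,0.03,1,0,0,0,0,-0.004,0.04,1,0,0,0,0,-0.004,0.045,1,0,0,0,0,-0.004,0.045,1]
}}

```text
t: 13.4
tcp_pos: [0.6022, 0.0496, 0.2378]
orientation: [-0.001, 0.68, 0.733, -0.001]
wrist_force: [-13.3, -1.5, 6.2]
opening: 0.0092
finger_force: 60.7
```

Call:
{"method": "jog_arm", "body": {
  "moves": [0,0,0,0,0,0.01,1,0,0,0,0,0,0.02,1,0,0,0,0,0,0.03,1,0,0,0,0,0,0.035,1,0,0,0,0,0,0.035,1]
}}

```text
t: 13.9
tcp_pos: [0.6026, 0.0497, 0.2299]
orientation: [-0.001, 0.68, 0.733, -0.001]
wrist_force: [-7.4, -1.1, -2.3]
opening: 0.009
finger_force: 59.7
```

```bash
python3 - <<'E'
from h import *
go(world(-.005,-.0005,.2298))
E
```

```text
t 13.9 tcp rack mm [ -4.5  -1.  229.9] F [-7.4 -1.1 -2.3] open 0.009 ff 59.7
turn [-0.0014 -0.0002 -0.    ] shift [ 0.0025 -0.0027  0.0004]
```

Call:
{"method": "jog_arm", "body": {
  "moves": [0,0,0,0,0,0.008,1,0,0,0,0,-0.003,0.015,1,0,0,0,0,-0.003,0.015,1]
}}

```text
t: 14.2
tcp_pos: [0.6027, 0.0497, 0.2296]
orientation: [-0.0, 0.68, 0.733, 0.001]
wrist_force: [-13.2, -0.9, 16.5]
opening: 0.0088
finger_force: 62.3
```

```bash
python3 - <<'E'
from h import *
go(world(-.005,-.0005,.2298))
i,d=arm.get_image("top");j,e=arm.get_image("scene")
a=cv2.resize(i[130:250,165:315],None,fx=2.6,fy=2.6,interpolation=2);b=cv2.resize(j[75:215,190:330],None,fx=2.6,fy=2.6,interpolation=2)
a=cv2.copyMakeBorder(a,0,b.shape[0]-a.shape[0],0,0,0)
cv2.imwrite("pics/c3.png",np.hstack([a,b]))
# board-top heights along shelf, rack frame
for n,D,I in(("top",d,i),("scene",e,j)):
    P=Cam(n).cloud(D);h=cv2.cvtColor(I,cv2.COLOR_BGR2HSV);Q=(P-O);X=Q@RX;Y=Q@RY;Z=P[...,2]
    m=(h[...,1]>90)&(h[...,0]>8)&(h[...,0]<28)&(D>0)&(Z>.2)
    for lo,hi in((.09,.15),(-.15,-.09)):
        k=m&(Y>lo)&(Y<hi)
        for nm,kk in(("board",k&(X>-.016)&(X<.003)),("floor",k&(X>-.07)&(X<-.02))):
            if kk.sum():print(n,nm,lo,kk.sum(),np.percentile(Z[kk],[10,50,90]).round(4))
E
```

```text
t 14.2 tcp rack mm [ -4.4  -1.  229.6] F [-13.2  -0.9  16.5] open 0.0088 ff 62.3
turn [ 0.0004 -0.0009 -0.    ] shift [ 0.0025 -0.0031 -0.0012]
top board 0.09 130 [0.2217 0.2546 0.2599]
top floor 0.09 171 [0.2204 0.2231 0.2253]
top board -0.15 282 [0.2221 0.2485 0.2603]
top floor -0.15 543 [0.2205 0.2232 0.226 ]
scene board 0.09 143 [0.2235 0.243  0.2595]
scene floor 0.09 212 [0.2221 0.2235 0.225 ]
scene board -0.15 260 [0.2232 0.2437 0.2593]
scene floor -0.15 319 [0.2216 0.2229 0.2243]
```

View pics/c3.png

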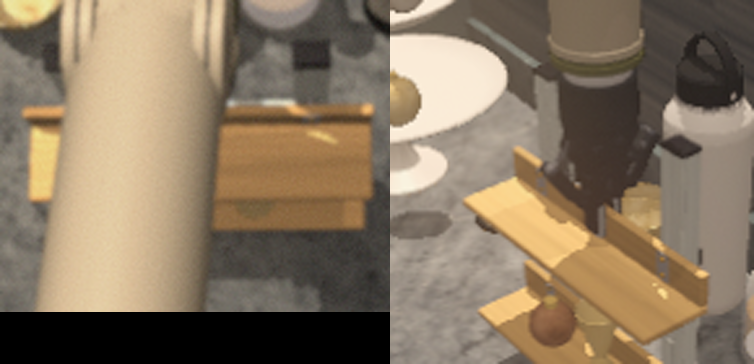

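Both ends of the shelf's floor are at z ≈ 0.223–0.224 (home is 0.224), and it resists further pushing, so it is seated. One firmer push, then release and retreat upward.

Call:
{"method": "jog_arm", "body": {
  "moves": [0,0,0,0,0,0.006,1,0,0,0,0,0,0.012,1,0,0,0,0,0,0.012,1,0,0,0,0,-0.004,0,1,0,0,0,0,-0.008,-0.012,1,0,0,0,0,-0.008,-0.014,1]
}}

```text
t: 14.9
tcp_pos: [0.6019, 0.0496, 0.2302]
orientation: [0.0, 0.68, 0.733, 0.001]
wrist_force: [1.8, 0.1, -2.8]
opening: 0.0094
finger_force: 59.3
```

Call:
{"method": "jog_arm", "body": {
  "moves": [0,0,0,0,0,0,0.35,0,0,0,0,0,0,0.35,0,0,0,0,0,0,0.35,0,0,0,0,0,0,0.35,0,0,0,0,0,-0.04,0.35,0,0,0,0,0,-0.1,0.35,0,0,0,0,0,-0.2,0.35,0,0,0,0,0,-0.32,0.35,0,0,0,0,0,-0.48,0.35,0,0,0,0,0,-0.64,0.35,0,0,0,0,0,-0.8,0.35,0,0,0,0,-0.2,-0.85,0.35,0,0,0,0,-0.4,-0.85,0.35,0,0,0,0,-0.6,-0.85,0.35,0,0,0,0,-0.8,-0.85,0.35,0,0,0,0,-0.8,-0.85,0.35]
}}

```text
t: 16.5
tcp_pos: [0.4389, 0.0365, 0.4024]
orientation: [-0.0, 0.68, 0.733, 0.003]
wrist_force: [0.9, 0.1, 1.0]
opening: 0.0552
finger_force: 0.0
```

```bash
python3 - <<'E'
from h import *
go(world(-.005,-.0005,.2298))
i,d=arm.get_image("top");j,e=arm.get_image("scene")
a=cv2.resize(i[130:250,165:315],None,fx=2.6,fy=2.6,interpolation=2);b=cv2.resize(j[85:225,190:330],None,fx=2.6,fy=2.6,interpolation=2)
a=cv2.copyMakeBorder(a,0,b.shape[0]-a.shape[0],0,0,0)
cv2.imwrite("pics/c4.png",np.hstack([a,b]))
for n,D,I in(("top",d,i),("scene",e,j)):
    P=Cam(n).cloud(D);h=cv2.cvtColor(I,cv2.COLOR_BGR2HSV);Q=(P-O);X=Q@RX;Y=Q@RY;Z=P[...,2]
    m=(h[...,1]>90)&(h[...,0]>8)&(h[...,0]<28)&(D>0)&(Z>.2)
    for lo,hi in((.09,.15),(-.15,-.09)):
        k=m&(Y>lo)&(Y<hi)
        for nm,kk in(("board",k&(X>-.016)&(X<.003)),("back floor",k&(X>-.035)&(X<-.02)),("front floor",k&(X>-.075)&(X<-.06))):
            if kk.sum():print(n,nm,lo,kk.sum(),np.percentile(Z[kk],[10,50,90]).round(4))
E
```

```text
t 16.5 tcp rack mm [-168.7   -1.8  402.4] F [0.9 0.1 1. ] open 0.0552 ff 0.0
turn [ 0.0022 -0.0025 -0.0001] shift [0.0035 0.8157 0.8658]
top board -0.15 270 [0.2213 0.2506 0.2601]
top back floor -0.15 165 [0.2193 0.2214 0.2243]
top front floor -0.15 158 [0.217  0.2199 0.2228]
scene board 0.09 150 [0.2237 0.244  0.2591]
scene back floor 0.09 62 [0.2207 0.2225 0.2241]
scene front floor 0.09 65 [0.2189 0.2205 0.2221]
scene board -0.15 253 [0.2225 0.2427 0.2587]
scene back floor -0.15 102 [0.2204 0.2218 0.2231]
scene front floor -0.15 100 [0.2184 0.2197 0.2211]
```

View pics/c4.png

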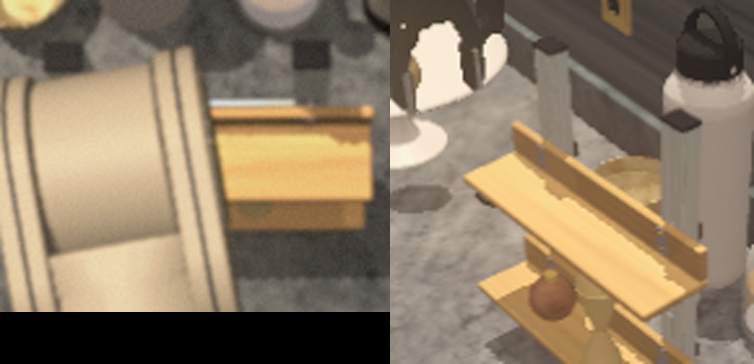

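The shelf sits level end to end, with the slight forward sag expected when seated. The gripper is clear and the jigger and bauble are in place.

```bash
python3 -c "
from rig import arm
print(arm.close_job())"
```

```text
the job is handed in; nothing more can be done
None
```

The spare shelf was drawn out by its left end and let go on the worktop, then regripped at mid-board. It is now hooked into the topmost slots, pressed down until both ends measured at the seated height, and released; the job is handed in at about 16.6 s, with no verdict shown.

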